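# Gauge a spindle spacer and hold it ready over the spindle

### The job

Two steel spacer sleeves stand on the bench; take the one whose bore fits the gauge pin and, keeping hold of it, slide it down the pin until it rests fully on the gauge's base plate. Then draw it off, carry it over the top of the wooden fence without touching the fence, and finish while still holding it, level and still, centred above the tip of the upright moulder spindle with a gap of about 15 mm, never touching the spindle: do not lower it on or let go. Leave the other sleeve and the other things on the bench where they are.

Things in the scene. Friction and masses are not known exactly. Their poses are not given: they have to be found in the camera images.
- sleeve_wide: plain steel sleeve (ring) standing upright, outer diameter 48 mm, height 40 mm, bore 32 mm right through (8 mm wall), about 0.3 kg, loose: this one fits the 30 mm pin. Origin: centre of its underside, z up along the bore
- sleeve_narrow: plain steel sleeve standing upright, outer diameter 48 mm, height 40 mm, but bore only 20 mm (14 mm wall), about 0.4 kg, loose: too tight for the pin; to be left standing. Origin: centre of its underside, z up along the bore
- gauge: fit gauge fixed to the bench on the same side of the fence as the sleeves (the robot's left, +y): a square aluminium base plate 80 x 80 mm, 16 mm thick, with an upright steel pin of diameter 30 mm in its middle; the pin stands 45 mm above the plate (top at 61 mm), its uppermost 7 mm tapered to 22 mm diameter. Origin: centre of the plate's underside at bench level; z up along the pin
- spindle: moulder spindle in a round steel bench stand, fixed, on the far side of the fence (the robot's right, -y): foot of 110 mm diameter and 18 mm height, shoulder of 64 mm diameter up to 45 mm, then a shaft of 30 mm diameter up to 140 mm, the last 7 mm tapered to 22 mm diameter. Origin: centre of the underside at bench level
- spindle_tip (a point): centre of the flat top of the spindle, 140 mm above the bench; z up along the spindle
- fence: wooden saw fence fixed to the bench, an upright board running roughly away from the robot between the two sides: 420 mm long (its own x), 22 mm thick (its own y), 90 mm high, with a square stop post 45 x 45 mm, 130 mm high, on the board 60 mm along +x from its middle. Origin: under the middle of the board at bench level
- offcut: bystander: loose pine offcut 60 x 150 x 30 mm (x, y, z) lying flat. Origin: centre of its underside
- wrench: bystander: loose steel open-end wrench, about 180 mm long, lying flat along its own x. Origin: under its middle
- wax_tin: bystander: loose round wax jar of 66 mm diameter and 55 mm height with a steel lid. Origin: centre of its underside
There are look-alikes about, which are no part of the job. Leave any blue look-alike of the sleeve_wide alone.

How it is judged:
By the outcome, as a careful person would: the job done as asked, in the order asked, and still so for the second after the job is handed in, while the arm keeps its last pose, push and grip.
It also fails if it takes over 48 s, if anything falls off the work surface, if the arm or the gripper's body presses on something with over 40 N, if the wrist force passes 120 N, or if a joint passes its speed limit or range.

### The arm

A 7-joint arm with a two-finger parallel gripper is mounted at the origin on the work surface. World frame = base frame: x ahead of the robot, y to its left, z up, the work surface at z = 0. Lengths are in m, angles in rad, forces in N, time in s.
With the tool pointing down it reaches from about 0.4 to 0.85 m from the base axis. Payload 10.4 kg.
Tool frame: the origin (TCP) lies at the very end of the fingers, on their centre line; the grasp point (between the pads) lies 19 mm behind it; z points along the fingers, y is the line along which they close (so a half turn about z gives the same grasp; the last joint's range is limited). The gripper opens to 87 mm and grips with 3 to 60 N. Pads are 19 mm wide; open, the fingers measure 117 mm over their backs; the gripper's body (75 mm by 190 mm) begins 51 mm behind the grasp point.
Start: joints at [1.12, 0.332, -0.065, 1.46, 0.022, 1.35, -0.088], TCP at [0.259, -0.569, 0.223] pointing down, gripper open.
Joint ranges: [-2.6, 2.6], [-0.5, 2.12], [-1.47, 1.34], [0.16, 2.42], [-1.27, 4.41], [0.06, 2.06], [-2.6, 2.6]. Speed limits (rad/s): [2.22, 2.22, 2.79, 2.79, 3.14, 3.14, 3.14].

### API

Orientations are given as a unit quaternion [x, y, z, w].
In Python, from bench import status, camera, order gives the robot as it stands.
- The arm moves only by the tool jog_arm, never from a script. Its argument "plan" is a list of rows, each a list of 7 numbers: the turn, a rotation vector about the tool's x, y, z in rad, then the shift along the tool's x, y, z in mm, then the opening, from -1 (shut) to 1 (fully open). A call has 1 to 12 rows; each row is the pose to reach, as a shift and turn from the pose commanded when the call began, along the tool's axes at that moment; what a row does not reach only later rows make up. A row lasts 1/10 s, in which the tool goes at most 50 mm and 8.59 degrees, less where a joint would pass 70% of its speed; a pose out of reach is approached as far as the arm can. A call with a gripper value outside its range is refused whole. The fingers move at their own pace and stop on an object; "squeeze" is the grip in N (left out, the last holds). Time passes only in rows, so rows that repeat a pose let the fingers close. It gives the time, the measured TCP pose, the force, the opening and the grip force at its end, in the units of the state.
- status.read_state(): the state, without advancing time (a new reading comes with each control period).
- camera(name): name is "scene" or "top"; returns a dict with "image" (400x640x3 uint8, red, green, blue), "z_map" (400x640 float32, m along the optical axis (not along the pixel's ray), 0 where there is no reading), "fx", "fy", "cx", "cy" (pixels), "world_from_camera" (4x4, takes a point from camera to world coordinates). Camera axes: x right, y down, z forward; pixel columns grow to the right and rows downward; lengths in m; the calibration is good to about 2 mm. A picture is of the moment at which its call begins.
- order.close_job(): hands the job in; it is judged then, once.
The state is a dict: "time": time; "joint_positions": joint angles; "joint_vel": joint speeds; "joint_torque": joint torques, N m; "ee_pos": TCP position; "eef_rot": TCP orientation; "ft_force": force on the tool from outside, world axes, zero at the start; "torque": the same for the moment, N m; "width": finger opening in m; "grip_force": force on a finger pad.
Only numpy, scipy, OpenCV 4.12 (cv2) and the standard library are available. Lean on these libraries where they do the work, as an engineer would, in place of code of your own. Each camera call takes 0.05 s, during which the arm holds its last target. There are 200 camera calls.

## Working session

There is one attempt and no reset: what is moved stays moved. The work goes in short steps, Python scripts to look and compute and a tool call to move; the robot and the scene stay as the last step left them, time stands still between calls to the robot, and variables do not carry over. Pictures are saved under pics/ and viewed, at most 10 in all, crops included, and the job is handed in when it is done.

Besides the shell and the picture viewer there is one more tool, called in YAML: its name, and indented under it one key for each argument. jog_arm: Moves the arm, as the interface text tells. Its arguments: {"type":"object","properties":{"plan":{"type":"array"},"squeeze":{"type":"number"}},"required":["plan"]}

```bash
mkdir -p pics
cat > h.py <<'E'
import numpy as np, cv2
from bench import status, camera, order
def grab(n):
    c=camera(n); np.savez(f'{n}.npz',**{k:np.array(v) for k,v in c.items()}); return c
def pts(c):
    z=c['z_map']; v,u=np.mgrid[:400,:640]
    P=np.stack([(u-c['cx'])/c['fx']*z,(v-c['cy'])/c['fy']*z,z],-1)
    T=np.array(c['world_from_camera']); W=P@T[:3,:3].T+T[:3,3]; W[z==0]=np.nan; return W
E
python3 - <<'E'
from h import *
np.set_printoptions(precision=4,suppress=True)
for n in('scene','top'):
    c=grab(n); cv2.imwrite(f'pics/{n}.png',c['image'][...,::-1]); print(n,c['fx'],np.array(c['world_from_camera']))
s=status.read_state(); print(s)
E
```

```text
scene 373.28422831526217 [[-0.3061  0.5533 -0.7747  1.3032]
 [ 0.9518  0.1961 -0.236   0.2746]
 [ 0.0213 -0.8096 -0.5866  0.6557]
 [ 0.      0.      0.      1.    ]]
top 503.2960336283952 [[-0.0053 -0.9813  0.1925  0.3273]
 [-0.9998  0.0013 -0.0209  0.0772]
 [ 0.0202 -0.1926 -0.9811  1.3759]
 [ 0.      0.      0.      1.    ]]
{'time': 0.1, 'joint_positions': array([ 1.1204,  0.3328, -0.0647,  1.4608,  0.0216,  1.3499, -0.0885]), 'joint_vel': array([-0.0013, -0.0025,  0.0004, -0.0011,  0.0005,  0.0002, -0.0008]), 'joint_torque': array([  0.0016, -62.4545,   0.0244, -39.0711,  -0.0617,   0.0367,
         0.0001]), 'ee_pos': array([ 0.2591, -0.5684,  0.2218]), 'eef_rot': array([ 0.9772,  0.2123, -0.0002, -0.0006]), 'ft_force': array([0.1556, 0.84  , 0.8382]), 'torque': array([-0.0372,  0.0516,  0.0376]), 'grip_force': 0.0, 'width': 0.08680680107510058}
```

View pics/scene.png

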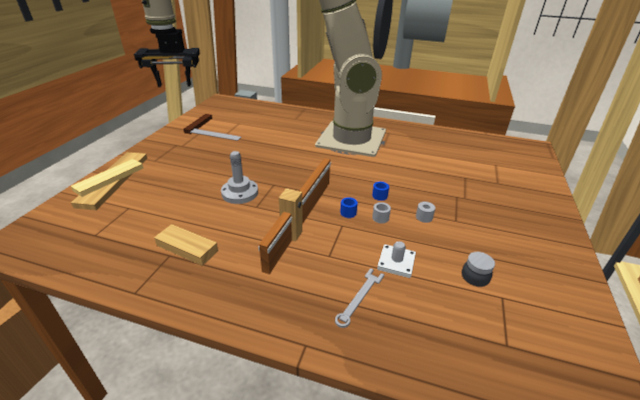

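View pics/top.png

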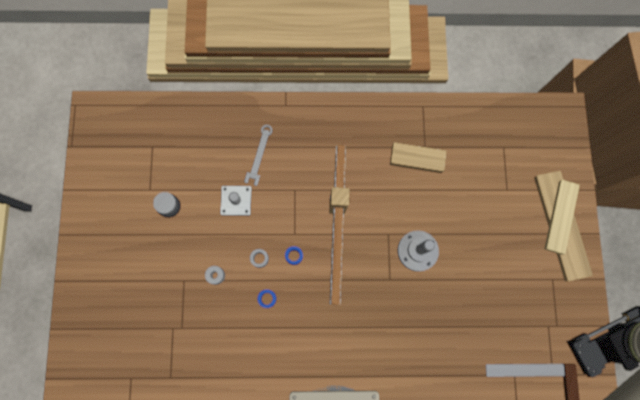

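The top view shows candidate rings: a grey wide bore at (259,258), a grey small bore at (214,275), and blue look-alikes at (293,256) and (267,298). The gauge is at (236,200), the spindle tip near (427,246) and the fence around column 340. I choose the grey wide ring at (259,258), which is (381,212) in the scene view. Next I'll check it in a crop and measure.

```bash
cat >> h.py <<'E'
def load(n):
    d=np.load(f'{n}.npz'); return {k:d[k] for k in d.files}
def ray(c,u,v,z):
    T=c['world_from_camera']; d=T[:3,:3]@np.array([(u-c['cx'])/c['fx'],(v-c['cy'])/c['fy'],1.]); o=T[:3,3]
    return o+d*(z-o[2])/d[2]
def pix(c,p):
    T=np.array(c['world_from_camera']); q=T[:3,:3].T@(np.array(p)-T[:3,3]); return q[0]/q[2]*c['fx']+c['cx'],q[1]/q[2]*c['fy']+c['cy']
def mid(W,uv,r,z0,z1):
    "centre of min enclosing circle of cloud points with height in z0..z1 near pixel"
    u,v=uv; P=W[v-r:v+r,u-r:u+r].reshape(-1,3); P=P[(P[:,2]>z0)&(P[:,2]<z1)]
    (x,y),R=cv2.minEnclosingCircle((P[:,:2]*1000).astype(np.float32)); return len(P),round(x,1),round(y,1),round(R,1),np.round(P[:,2].mean()*1000,1)
E
python3 - <<'E'
from h import *
np.set_printoptions(precision=4,suppress=True)
c=load('top'); W=pts(c)
for n,uv,r,a,b in [('wide',(259,258),16,.033,.05),('narrow',(214,275),16,.033,.05),('blue1',(293,256),14,.033,.05),('blue2',(267,298),14,.033,.05),('plate',(236,200),25,.01,.022),('pintop',(236,200),20,.055,.07),('spfoot',(420,250),30,.012,.024),('spsh',(420,250),25,.04,.05),('sptip',(427,246),20,.135,.15),('tin',(166,204),20,.05,.07)]:
    print(n,mid(W,uv,r,a,b))
s=load('scene'); S=pts(s)
for n,uv,r,a,b in [('wide',(381,212),14,.036,.05),('narrow',(426,212),14,.036,.05),('pintop',(398,248),14,.056,.07),('sptip',(236,160),14,.135,.15),('shoulder',(238,185),25,.04,.05)]:
    print('S',n,mid(S,uv,r,a,b))
# colour rings in both: outer contour of grey pixels -> ray at mid rim
P=W[140:310,325:355].reshape(-1,3); P=P[(P[:,2]>.08)&(P[:,2]<.1)]
print('board',cv2.minAreaRect((P[:,:2]*1000).astype(np.float32)),P[:,2].mean())
P=W[180:215,325:355].reshape(-1,3); P=P[(P[:,2]>.12)&(P[:,2]<.14)]
print('post',cv2.minAreaRect((P[:,:2]*1000).astype(np.float32)),P[:,2].mean())
a=cv2.resize(c['image'][235:310,195:310],None,fx=5,fy=5,interpolation=2)
cv2.imwrite('pics/crop.png',a[...,::-1])
E
```

```text
wide (150, 460.0, 198.2, 24.2, np.float64(39.5))
narrow (223, 416.0, 314.4, 24.1, np.float64(39.8))
blue1 (144, 466.9, 105.1, 23.6, np.float64(40.1))
blue2 (146, 353.6, 175.8, 23.7, np.float64(39.9))
plate (705, 637.1, 254.5, 73.3, np.float64(16.2))
pintop (77, 620.8, 265.7, 15.1, np.float64(60.0))
spfoot (646, 480.3, -233.1, 55.4, np.float64(19.7))
spsh (254, 479.9, -232.7, 32.4, np.float64(45.5))
sptip (101, 480.1, -231.7, 15.1, np.float64(139.3))
tin (355, 606.5, 451.4, 29.9, np.float64(55.4))
S wide (71, 461.5, 196.2, 23.6, np.float64(37.5))
S narrow (100, 417.2, 313.5, 23.8, np.float64(37.5))
S pintop (59, 623.9, 265.4, 12.4, np.float64(58.4))
S sptip (32, 481.1, -233.7, 13.3, np.float64(136.8))
S shoulder (154, 483.7, -233.6, 32.6, np.float64(42.9))
board ((547.9109497070312, -12.76121711730957), (44.18852996826172, 418.5401611328125), 89.37567901611328) 0.08936612862090805
post ((607.1709594726562, -14.54925537109375), (45.25905990600586, 45.638763427734375), 86.6985092163086) 0.12995657689957676
```

View pics/crop.png

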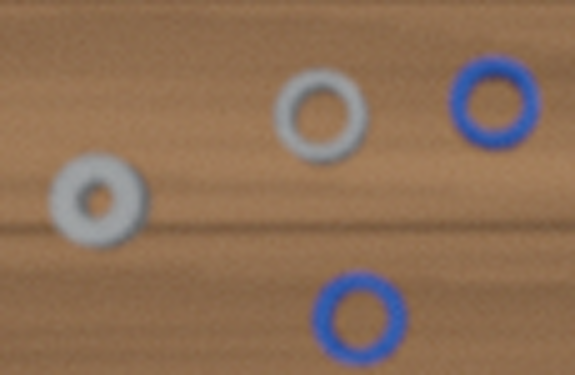

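The crop confirms it: the ring at crop (321,115), pixel (259,258), has a thin wall and wide bore in steel. The one at (98,200) is the narrow bore and the two blue ones are look-alikes. Measured: wide sleeve (460,198), radius 24, top 40 mm; pin about (621.5,265.5); spindle tip (480,-232).

I'll grip along world x (tool x pointing to world +y), so a half-open finger stays clear of the neighbouring rings and the scene camera can see the sleeve's y edges.

```bash
cat >> h.py <<'E'
from scipy.spatial.transform import Rotation as R
GOAL=np.array([[0,1,0],[1,0,0],[0,0,-1]],float)  # tool axes as columns: x=+Y, y=+X, z=down
def goto(*targets,state=None):
    s=state or status.read_state(); M=R.from_quat(s['eef_rot']).as_matrix()
    for t in targets:
        print(t,'turn',np.round(R.from_matrix(M.T@GOAL).as_rotvec(),4),'shift',np.round(M.T@(np.array(t)-np.array(s['ee_pos'])*1000),1))
E
python3 - <<'E'
from h import *
goto([400,-200,240],[440,0,240],[460,198,180],[460,198,60])
c=load('top');W=pts(c)
# plate rectangle
P=W[178:225,212:262].reshape(-1,3);P=P[(abs(P[:,2]-.016)<.004)]
im=c['image'][170:230,205:265].astype(int); m=((im.min(-1)>150)).astype(np.uint8)
cs,_=cv2.findContours(m,0,2); k=max(cs,key=cv2.contourArea)
q=np.array([ray(c,u+205,v+170,.016)[:2]*1000 for u,v in cv2.boxPoints(cv2.minAreaRect(k))]); print('plate',q.mean(0),np.linalg.norm(np.diff(q,axis=0),axis=1))
E
```

```text
[400, -200, 240] turn [-1.100e-03 -7.000e-04 -1.143e+00] shift [ 281.  -276.8  -17.8]
[440, 0, 240] turn [-1.100e-03 -7.000e-04 -1.143e+00] shift [ 400.4 -442.1  -17.6]
[460, 198, 180] turn [-1.100e-03 -7.000e-04 -1.143e+00] shift [ 500.7 -613.9   42.6]
[460, 198, 60] turn [-1.100e-03 -7.000e-04 -1.143e+00] shift [ 500.7 -613.8  162.6]
plate [622.80732082 265.64155758] [80.12150754 79.01649116 79.2529544 ]
```

jog_arm:
  plan:
    - [0, 0, -1.143, 281, -277, -18, 1]
    - [0, 0, -1.143, 281, -277, -18, 1]
    - [0, 0, -1.143, 281, -277, -18, 1]
    - [0, 0, -1.143, 281, -277, -18, 1]
    - [0, 0, -1.143, 281, -277, -18, 1]
    - [0, 0, -1.143, 281, -277, -18, 1]
    - [0, 0, -1.143, 281, -277, -18, 1]
    - [0, 0, -1.143, 281, -277, -18, 1]
    - [0, 0, -1.143, 400, -442, -18, 1]
    - [0, 0, -1.143, 400, -442, -18, 1]
    - [0, 0, -1.143, 400, -442, -18, 1]
    - [0, 0, -1.143, 400, -442, -18, 1]

```text
time: 1.3
ee_pos: [0.439, -0.002, 0.2406]
eef_rot: [0.707, 0.707, -0.0, 0.0]
ft_force: [1.3, -0.0, -0.6]
width: 0.0869
grip_force: 0.0
```

Run:
```python
from h import *
s=status.read_state();print(s['time'],s['ee_pos'],s['joint_positions'])
goto([460,198,150],[460,198,100],[460,198,12])
```

```text
1.3 [ 0.43901666 -0.00198791  0.24055327] [ 0.63223312 -0.07062823 -0.68811455  1.86105749 -0.04543044  1.3351248
 -0.04428745]
[460, 198, 150] turn [ 0.0003  0.0006 -0.0002] shift [200.1  20.9  90.4]
[460, 198, 100] turn [ 0.0003  0.0006 -0.0002] shift [200.1  20.9 140.4]
[460, 198, 12] turn [ 0.0003  0.0006 -0.0002] shift [200.1  20.9 228.4]
```

jog_arm:
  plan:
    - [0, 0, 0, 198, 20, 0, 1]
    - [0, 0, 0, 198, 20, 0, 1]
    - [0, 0, 0, 198, 20, 0, 1]
    - [0, 0, 0, 198, 20, 0, 1]
    - [0, 0, 0, 198, 20, 170, 1]
    - [0, 0, 0, 198, 20, 170, 1]
    - [0, 0, 0, 198, 20, 170, 1]
    - [0, 0, 0, 198, 20, 170, 1]
    - [0, 0, 0, 198, 20, 170, 1]
    - [0, 0, 0, 198, 20, 170, 1]

```text
time: 2.3
ee_pos: [0.4594, 0.1944, 0.0712]
eef_rot: [0.707, 0.707, 0.0, -0.0]
ft_force: [0.3, 0.0, 0.5]
width: 0.0869
grip_force: 0.0
```

Run:
```python
from h import *
s=status.read_state();print(s['time'],s['ee_pos'],s['joint_positions'])
c=grab('scene');cv2.imwrite('pics/a.png',cv2.resize(c['image'][120:280,300:460],None,fx=3.5,fy=3.5,interpolation=2)[...,::-1])
print(pix(c,[.46,.198,.04]),pix(c,[.46,.198,.07]))
```

```text
2.3 [0.45941493 0.1943935  0.07122074] [ 0.28986016  0.32657739 -0.87980182  1.9230996   0.29300277  1.02518044
 -0.71813453]
(np.float64(382.18628558075517), np.float64(206.26457086755667)) (np.float64(383.5009446183378), np.float64(197.43704936562247))
```

View pics/a.png

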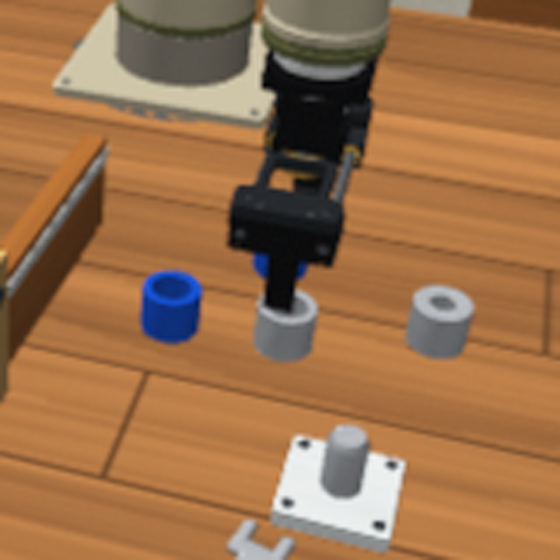

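The finger sits about 4 px left of the sleeve's centre at crop (287,305), which matches TCP y 194 against the sleeve's 198. I'll correct that and descend.

jog_arm:
  plan:
    - [0, 0, 0, 0, 0, 0, 1]
    - [0, 0, 0, 0, 0, 10, 1]
    - [0, 0, 0, 0, 0, 10, 1]
    - [0, 0, 0, 0, 0, 10, 1]

```text
time: 2.75
ee_pos: [0.4591, 0.194, 0.0605]
eef_rot: [0.707, 0.707, -0.0, 0.0]
ft_force: [-0.4, -0.3, -0.2]
width: 0.0867
grip_force: 0.0
```

jog_arm:
  plan:
    - [0, 0, 0, 3.5, 1, 0, 1]
    - [0, 0, 0, 3.5, 1, 20, 1]
    - [0, 0, 0, 3.5, 1, 40, 1]
    - [0, 0, 0, 3.5, 1, 49, 1]
    - [0, 0, 0, 3.5, 1, 49, 1]
    - [0, 0, 0, 3.5, 1, 49, 1]

```text
time: 3.35
ee_pos: [0.4605, 0.198, 0.0121]
eef_rot: [0.707, 0.707, 0.0, 0.0]
ft_force: [-0.0, -0.2, 0.9]
width: 0.0873
grip_force: 0.0
```

jog_arm:
  plan:
    - [0, 0, 0, 0, 0, 0, 0.2]
    - [0, 0, 0, 0, 0, 0, 0]
    - [0, 0, 0, 0, 0, 0, -0.2]
    - [0, 0, 0, 0, 0, 0, -0.2]
    - [0, 0, 0, 0, 0, 0, -0.4]
    - [0, 0, 0, 0, 0, 0, -0.4]
    - [0, 0, 0, 0, 0, 0, -0.4]
    - [0, 0, 0, 0, 0, 0, -0.4]
  squeeze: 35

```text
time: 4.15
ee_pos: [0.46, 0.1975, 0.0115]
eef_rot: [0.707, 0.707, -0.0, -0.0]
ft_force: [-1.8, -0.9, 3.1]
width: 0.0472
grip_force: 35.0
```

jog_arm:
  plan:
    - [0, 0, 0, 0, 0, -30, -0.4]
    - [0, 0, 0, 0, 0, -60, -0.4]
    - [0, 0, 0, 0, 0, -80, -0.4]
    - [0, 0, 0, 20, 50, -80, -0.4]
    - [0, 0, 0, 38, 90, -80, -0.4]
    - [0, 0, 0, 55, 130, -80, -0.4]
    - [0, 0, 0, 68, 162, -80, -0.4]
    - [0, 0, 0, 68, 162, -80, -0.4]
    - [0, 0, 0, 68, 162, -80, -0.4]
    - [0, 0, 0, 68, 162, -80, -0.4]

```text
time: 5.15
ee_pos: [0.6213, 0.2653, 0.0911]
eef_rot: [0.707, 0.707, -0.001, -0.0]
ft_force: [-0.3, -0.6, -3.3]
width: 0.0467
grip_force: 35.0
```

Run:
```python
from h import *
s=status.read_state();print(s['time'],s['ee_pos'],s['ft_force'],s['width'])
c=grab('scene');t=grab('top')
o=np.hstack([cv2.resize(c['image'][195:285,340:450],None,fx=5,fy=5,interpolation=2)])
cv2.imwrite('pics/b.png',o[...,::-1])
x,y,z=s['ee_pos']; print('exp sleeve bottom centre px',pix(c,[x,y,z-.0115]),'pin top px',pix(c,[.6223,.2656,.061]),pix(c,[.6223,.2656,.016]))
```

```text
5.15 [0.62126984 0.26532849 0.0910589 ] [-0.32046813 -0.62877067 -3.34825057] 0.04673352433586487
exp sleeve bottom centre px (np.float64(400.6271998369356), np.float64(237.68279952856255)) pin top px (np.float64(399.5140365049004), np.float64(243.90403034359662)) (np.float64(396.7967493237337), np.float64(257.6569977977248))
```

View pics/b.png

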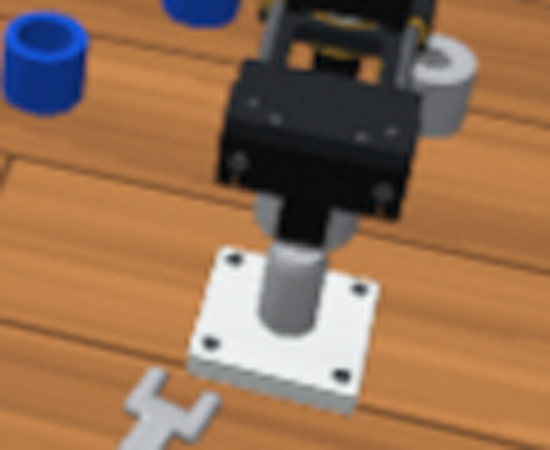

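Sleeve edges are at crop x 255 and 357, centre 401 px against 401 to 402 expected. The pin axis runs from 399.8 (top) to 397.4 (base), so they line up to about 1 mm. I'll descend slowly and watch the force.

jog_arm:
  plan:
    - [0, 0, 0, 0.2, 0.8, 5, -0.4]
    - [0, 0, 0, 0.2, 0.8, 10, -0.4]
    - [0, 0, 0, 0.2, 0.8, 15, -0.4]
    - [0, 0, 0, 0.2, 0.8, 18, -0.4]
    - [0, 0, 0, 0.2, 0.8, 20, -0.4]
    - [0, 0, 0, 0.2, 0.8, 22, -0.4]
    - [0, 0, 0, 0.2, 0.8, 22, -0.4]

```text
time: 5.95
ee_pos: [0.6229, 0.2657, 0.0692]
eef_rot: [0.707, 0.707, -0.0, -0.0]
ft_force: [0.2, 0.1, -3.0]
width: 0.0469
grip_force: 35.0
```

jog_arm:
  plan:
    - [0, 0, 0, 0, 0, 2, -0.4]
    - [0, 0, 0, 0, 0, 4, -0.4]
    - [0, 0, 0, 0, 0, 6, -0.4]
    - [0, 0, 0, 0, 0, 6, -0.4]

```text
time: 6.35
ee_pos: [0.6219, 0.2659, 0.0631]
eef_rot: [0.707, 0.707, -0.001, -0.001]
ft_force: [-5.0, -1.4, -1.8]
width: 0.0472
grip_force: 35.0
```

jog_arm:
  plan:
    - [0, 0, 0, -0.2, -0.8, 0, -0.4]
    - [0, 0, 0, -0.2, -0.8, 0, -0.4]
    - [0, 0, 0, -0.2, -0.8, 3, -0.4]
    - [0, 0, 0, -0.2, -0.8, 6, -0.4]
    - [0, 0, 0, -0.2, -0.8, 8, -0.4]
    - [0, 0, 0, -0.2, -0.8, 8, -0.4]

```text
time: 6.95
ee_pos: [0.6218, 0.2657, 0.0551]
eef_rot: [0.707, 0.707, -0.0, -0.0]
ft_force: [-4.6, 0.7, -3.2]
width: 0.0473
grip_force: 35.0
```

jog_arm:
  plan:
    - [0, 0, 0, 0, -0.6, 0, -0.4]
    - [0, 0, 0, 0, -0.6, 0, -0.4]
    - [0, 0, 0, 0, -0.6, 5, -0.4]
    - [0, 0, 0, 0, -0.6, 10, -0.4]
    - [0, 0, 0, 0, -0.6, 15, -0.4]
    - [0, 0, 0, 0, -0.6, 20, -0.4]
    - [0, 0, 0, 0, -0.6, 20, -0.4]

```text
time: 7.65
ee_pos: [0.6216, 0.2653, 0.0346]
eef_rot: [0.707, 0.707, -0.0, -0.0]
ft_force: [-2.2, 0.7, -5.3]
width: 0.0472
grip_force: 35.0
```

jog_arm:
  plan:
    - [0, 0, 0, 0, -0.3, 2, -0.4]
    - [0, 0, 0, 0, -0.3, 4, -0.4]
    - [0, 0, 0, 0, -0.3, 6, -0.4]
    - [0, 0, 0, 0, -0.3, 7, -0.4]
    - [0, 0, 0, 0, -0.3, 7.5, -0.4]
    - [0, 0, 0, 0, -0.3, 7.5, -0.4]

```text
time: 8.25
ee_pos: [0.6216, 0.2654, 0.028]
eef_rot: [0.707, 0.707, 0.0, 0.0]
ft_force: [-0.9, 0.5, -3.8]
width: 0.0471
grip_force: 35.0
```

jog_arm:
  plan:
    - [0, 0, 0, 0, 0, 0.5, -0.4]
    - [0, 0, 0, 0, 0, 1, -0.4]
    - [0, 0, 0, 0, 0, 1.5, -0.4]
    - [0, 0, 0, 0, 0, 1.5, -0.4]
    - [0, 0, 0, 0, 0, 1.5, -0.4]

```text
time: 8.75
ee_pos: [0.6216, 0.2655, 0.0276]
eef_rot: [0.707, 0.707, 0.0, 0.0]
ft_force: [-4.6, -2.6, 6.2]
width: 0.0471
grip_force: 35.0
```

jog_arm:
  plan:
    - [0, 0, 0, 0, 0, 0.5, -0.4]
    - [0, 0, 0, 0, 0, 1, -0.4]
    - [0, 0, 0, 0, 0, 1, -0.4]
    - [0, 0, 0, 0, 0, 1, -0.4]

```text
time: 9.15
ee_pos: [0.6216, 0.2655, 0.0276]
eef_rot: [0.707, 0.707, 0.0, 0.001]
ft_force: [-7.8, -5.3, 15.3]
width: 0.047
grip_force: 35.0
```

Run:
```python
from h import *
c=grab('scene')
cv2.imwrite('pics/c.png',cv2.resize(c['image'][205:285,350:440],None,fx=6,fy=6,interpolation=2)[...,::-1])
```

```text
(no output)
```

View pics/c.png

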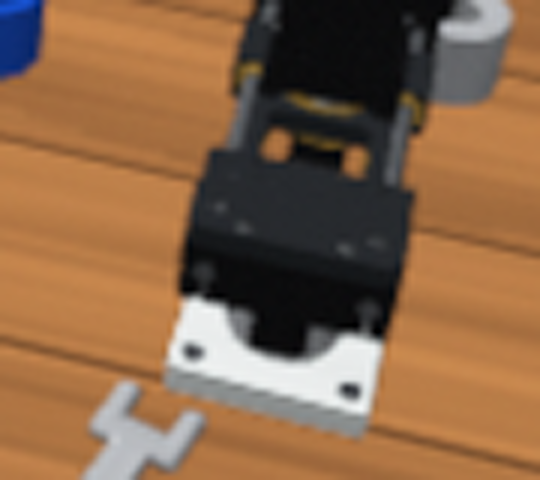

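The sleeve is resting on the plate: its edge meets the white plate at crop (285,350), z stalled at 27.6 mm and the force rose. Now I'll draw it off upward.

jog_arm:
  plan:
    - [0, 0, 0, 0, 0, -5, -0.4]
    - [0, 0, 0, 0, 0, -15, -0.4]
    - [0, 0, 0, 0, 0, -25, -0.4]
    - [0, 0, 0, 0, 0, -35, -0.4]
    - [0, 0, 0, 0, 0, -45, -0.4]
    - [0, 0, 0, 0, 0, -60, -0.4]
    - [0, 0, 0, 0, 0, -90, -0.4]
    - [0, 0, 0, 0, 0, -120, -0.4]
    - [0, 0, 0, 0, 0, -150, -0.4]
    - [0, 0, 0, 0, 0, -180, -0.4]
    - [0, 0, 0, 0, 0, -180, -0.4]
    - [0, 0, 0, 0, 0, -180, -0.4]

```text
time: 10.4
ee_pos: [0.6214, 0.2657, 0.2062]
eef_rot: [0.707, 0.707, 0.001, 0.0]
ft_force: [0.3, -0.2, -4.0]
width: 0.0468
grip_force: 35.0
```

Run:
```python
from h import *
s=status.read_state();print(s['time'],s['ee_pos'],s['joint_positions'])
goto([480,180,204],[480,-100,204],[480,-232,204])
```

```text
10.4 [0.62139671 0.26573882 0.20618763] [ 0.06274085  0.57617949 -0.81111296  1.29950798  0.41077045  1.43253405
 -0.71986408]
[480, 180, 204] turn [ 0.0012 -0.0003  0.0001] shift [ -85.7 -141.4    2. ]
[480, -100, 204] turn [ 0.0012 -0.0003  0.0001] shift [-365.7 -141.4    1.9]
[480, -232, 204] turn [ 0.0012 -0.0003  0.0001] shift [-497.7 -141.5    1.9]
```

jog_arm:
  plan:
    - [0, 0, 0, -17, -28, 0, -0.4]
    - [0, 0, 0, -40, -65, 0, -0.4]
    - [0, 0, 0, -65, -105, 0, -0.4]
    - [0, 0, 0, -86, -141, 0, -0.4]
    - [0, 0, 0, -125, -141, 0, -0.4]
    - [0, 0, 0, -165, -141, 0, -0.4]
    - [0, 0, 0, -205, -141, 0, -0.4]
    - [0, 0, 0, -245, -141, 0, -0.4]
    - [0, 0, 0, -285, -141, 0, -0.4]
    - [0, 0, 0, -310, -141, 0, -0.4]
    - [0, 0, 0, -320, -141, 0, -0.4]
    - [0, 0, 0, -320, -141, 0, -0.4]

```text
time: 11.6
ee_pos: [0.4796, -0.0555, 0.2045]
eef_rot: [0.708, 0.706, -0.0, -0.001]
ft_force: [-0.6, 1.0, -3.5]
width: 0.0471
grip_force: 35.0
```

jog_arm:
  plan:
    - [0, 0, 0, -15, 0, 0, -0.4]
    - [0, 0, 0, -40, 0, 0, -0.4]
    - [0, 0, 0, -75, 0, 0, -0.4]
    - [0, 0, 0, -110, 0, 0, -0.4]
    - [0, 0, 0, -140, 0, 0, -0.4]
    - [0, 0, 0, -160, 0, 0, -0.4]
    - [0, 0, 0, -172, 0, 0, -0.4]
    - [0, 0, 0, -177, 0, 0, -0.4]
    - [0, 0, 0, -177, 0, 0, -0.4]

```text
time: 12.5
ee_pos: [0.4805, -0.2308, 0.2054]
eef_rot: [0.707, 0.707, 0.0, -0.0]
ft_force: [0.1, 1.2, -3.5]
width: 0.0475
grip_force: 35.0
```

Run:
```python
from h import *
s=status.read_state();print(s['time'],s['ee_pos'],s['joint_positions'])
c=grab('scene');t=grab('top')
cv2.imwrite('pics/d.png',cv2.resize(c['image'][100:210,190:290],None,fx=5,fy=5,interpolation=2)[...,::-1])
x,y,z=s['ee_pos'];print(pix(c,[x,y,z-.0115]),pix(c,[x,y,z+.0285]),'tip',pix(c,[.480,-.2325,.14]),pix(c,[.480,-.2325,.045]))
S=pts(c)[90:170,200:280].reshape(-1,3);S=S[(abs(S[:,0]-x)<.04)&(abs(S[:,1]-y)<.035)&(S[:,2]>.15)&(S[:,2]<z+.01)]
print(np.nanmin(S,0),np.nanmax(S,0))
```

```text
12.5 [ 0.48054896 -0.23080085  0.20539914] [ 0.90500643  0.19123345 -0.60588191  1.7019104   0.11261849  1.28380761
  0.27644373]
(np.float64(233.1233142171738), np.float64(134.60603807560176)) (np.float64(231.4111091579622), np.float64(121.03369658573371)) tip (np.float64(234.86609024022664), np.float64(151.75647724052868)) (np.float64(238.43856753433056), np.float64(179.9082208652954))
[ 0.44848735 -0.24805217  0.19117   ] [ 0.51701658 -0.206538    0.21514895]
```

View pics/d.png

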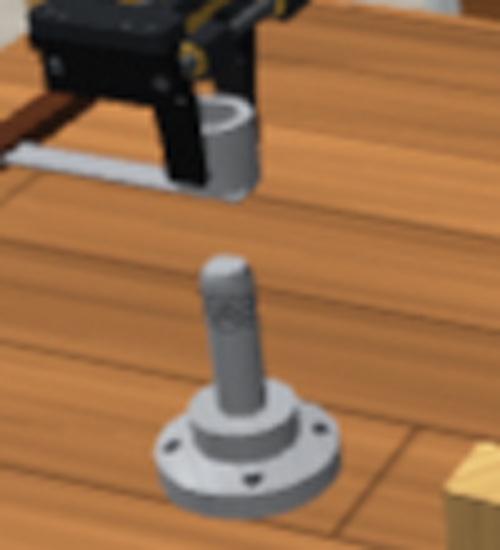

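The sleeve is held level over the spindle. Its right edge is at 241.6 px and bottom edge at row 139.6, exactly as predicted, so it has not slipped. The spindle tip is at crop (225,265). I'll lower to a 15 mm gap, TCP z about 166.5 mm.

jog_arm:
  plan:
    - [0, 0, 0, -1, 0, 0, -0.4]
    - [0, 0, 0, -2, 0, 8, -0.4]
    - [0, 0, 0, -2, 0, 18, -0.4]
    - [0, 0, 0, -2, 0, 28, -0.4]
    - [0, 0, 0, -2, 0, 34, -0.4]
    - [0, 0, 0, -2, 0, 38, -0.4]
    - [0, 0, 0, -2, 0, 39, -0.4]
    - [0, 0, 0, -2, 0, 39, -0.4]
    - [0, 0, 0, -2, 0, 39, -0.4]

```text
time: 13.5
ee_pos: [0.4806, -0.2335, 0.1669]
eef_rot: [0.707, 0.707, 0.0, 0.0]
ft_force: [-0.4, 0.8, -3.5]
width: 0.0473
grip_force: 35.0
```

Run:
```python
from h import *
c=grab('scene');cv2.imwrite('pics/e.png',cv2.resize(c['image'][100:210,190:290],None,fx=5,fy=5,interpolation=2)[...,::-1])
p=[];
for i in range(6): s=status.read_state();p.append(s['ee_pos']);camera('top')
print(np.mean(p,0),np.std(p,0),s['joint_vel'],s['eef_rot'])
x,y,z=np.mean(p,0);print(pix(c,[x,y,z-.0115]),pix(c,[.4802,-.2328,.14]))
```

```text
[ 0.48046654 -0.23350553  0.16682862] [6.01186231e-05 6.35811164e-06 8.81198188e-05] [ 1.80490456e-04  3.61130914e-05  3.29885727e-04  3.60497288e-04
 -1.44287853e-03 -1.52647065e-03 -1.04788030e-03] [7.07115301e-01 7.07098240e-01 1.12924747e-05 1.75798346e-04]
(np.float64(233.85331623913868), np.float64(146.94968006632658)) (np.float64(234.73720191470846), np.float64(151.77088845993984))
```

View pics/e.png

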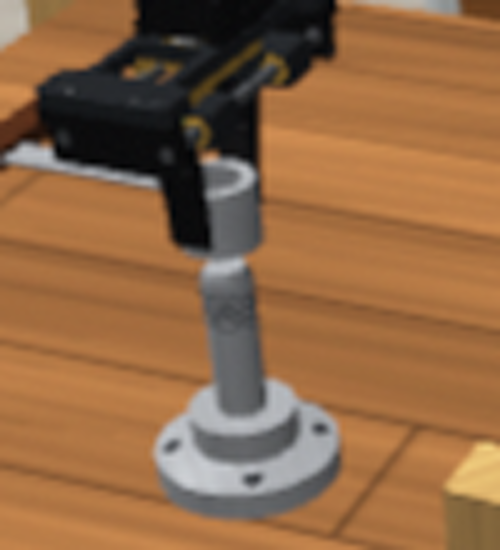

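The sleeve is above the tip, right edge 242.4 px as predicted and tip centre 234.8 px, with a clear gap. It needs a last 0.6 mm trim in y, then hold.

jog_arm:
  plan:
    - [0, 0, 0, 0.6, -0.2, 0.2, -0.4]
    - [0, 0, 0, 0.6, -0.2, 0.2, -0.4]
    - [0, 0, 0, 0.6, -0.2, 0.2, -0.4]
    - [0, 0, 0, 0.6, -0.2, 0.2, -0.4]
    - [0, 0, 0, 0.6, -0.2, 0.2, -0.4]
    - [0, 0, 0, 0.6, -0.2, 0.2, -0.4]

```text
time: 14.45
ee_pos: [0.4801, -0.2329, 0.1664]
eef_rot: [0.707, 0.707, 0.0, 0.0]
ft_force: [-0.6, -0.1, -2.8]
width: 0.0472
grip_force: 35.0
```

Run:
```python
from h import *
s=status.read_state();print(s['time'],s['ee_pos'],s['grip_force'],abs(s['joint_vel']).max())
print(order.close_job())
```

```text
14.45 [ 0.48013758 -0.23285385  0.16636938] 34.99913256178843 0.001839635343766822
the job is handed in; nothing more can be done
None
```

I handed the job in at 14.5 s: the wide-bore sleeve was seated on the gauge plate, drawn off, carried over the fence, and is held level and still about 15 mm above the spindle tip, within about 1 mm of centre by measurement.

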